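# Make the bench ready for sanding

## Task

Get the bench ready for sanding, using only the fingertips: push the open blue drawer fully home, push the lid of the storage case down shut, and push the red tab of the dust-extraction gate away from its round opening as far as it goes, so that the opening is fully uncovered. Any order will do. Pick nothing up, and leave the case and everything else standing where it is.

Things in the scene. Friction and masses are not known exactly. Their poses are not given: they have to be found in the camera images.
- unit: low plywood drawer unit with two blue drawer fronts one above the other, 200 (x) x 180 (y) x 100 (z) mm, fixed to the bench; origin at the centre of its underside; its front faces its own -x (towards the robot). Only the upper drawer works; the lower one is shut for good
- drawer (a joint): upper drawer: metres that it is pulled out towards the unit's -x; 0 = home (its front flush with the lower front), limit 0.12, starts 0.045 to 0.095. It stays where it is left; pushing takes about 2 N
- drawer_front (a point): centre of the upper drawer's flat front face, 72 mm above the bench; the face is 176 mm wide (y) and 46 mm high, upright, without a handle (the dark bar is only painted); axes as the unit's. When home it lies 100 mm ahead (-x) of the unit's origin. The unit's top behind it is 28 mm higher than this point, and a cork block stands on it
- case: loose white storage case with black and yellow paint and a black and yellow lid, open box 150 (x) x 190 (y) x 80 (z) mm, about 2.5 kg; origin at the centre of its underside; hinge along its far (+x) rim; it stands left or right of the drawer unit
- lid (a joint): lid angle in rad: 0 = shut and level, grows as it opens upward, starts 0.55 to 1.0. A stiff hinge: the lid stays at any angle; pushing at the free edge takes about 1 to 3 N
- lid_hinge (a point): a point on the hinge axis of the lid, at its middle and on its underside, 80.5 mm above the bench, 75 mm along +x from the case's origin. Its axes turn with the lid: -x runs along the lid from the hinge to the free edge, z is the lid's outer (upper) face normal, y is the hinge axis. The lid is a flat panel 150 (x) x 190 (y) x 10 (z) mm
- lid_edge (a point): middle of the lid's free edge on its outer (upper) face, 150 mm from the hinge axis; axes as lid_hinge
- port: dust-extraction port: aluminium frame 110 x 110 mm, its top 24 mm above the bench, with a round opening of 63 mm at its middle and two rails running to its own +x; fixed to the bench; origin under the middle of the opening; it stands on the other side of the drawer unit from the case
- gate (a joint): red gate plate of the port: metres slid towards the port's own +x; 0 = the opening is covered, 0.07 = the stop, opening clear; starts 0 to 0.02. It stays where it is left; pushing takes about 2 N
- gate_tab (a point): top edge, at its middle, of the face of the gate's upright red tab that looks towards the opening (the face to push), 70 mm above the bench; the tab is 40 mm wide (y), 8 mm thick and stands 46 mm above the frame; axes as the port's; when the gate is shut this point is 66 mm along +x from the port's origin
- block: cork sanding block 70 x 45 x 30 mm standing on top of the drawer unit, loose, to be left alone; origin under its centre
- glue: white glue bottle with a red cap, 56 mm across, 150 mm high, loose, to be left alone; origin under its centre
- screwdriver: orange-handled screwdriver lying on the bench, loose, to be left alone
- tape: yellow roll of tape lying flat, 90 mm across, 24 mm high, loose, to be left alone; origin under its centre
- mug: blue mug 76 mm across, 90 mm high, loose, to be left alone; origin under its centre
- offcut: pale wood offcut 160 x 45 x 35 mm, loose, to be left alone; origin under its centre
- muffs: yellow ear defenders with a black band, about 150 x 125 x 70 mm, loose, to be left alone; origin on the bench between the cups

How it is judged:
By the outcome, as a careful person would: the job done as asked, in the order asked, and still so for the second after the job is handed in, with the robot touching nothing.
It also fails if it takes over 48 s, if anything falls off the work surface, if the arm or the gripper's body presses on something with over 40 N, if the wrist force passes 120 N, or if a joint passes its speed limit or range.

## Robot

A 6-joint arm with a two-finger parallel gripper is mounted at the origin on the work surface. World frame = base frame: x ahead of the robot, y to its left, z up, the work surface at z = 0. Lengths are in m, angles in rad, forces in N, time in s.
With the tool pointing down it reaches from about 0.375 to 0.975 m from the base axis. Payload 3.8 kg.
Tool frame: the origin (TCP) lies midway between the tips of the shut fingers; the grasp point (between the pads) lies 19 mm behind it; z points along the fingers, y is the line along which they close (so a half turn about z gives the same grasp; the last joint's range is limited). The gripper opens to 85 mm and grips with 20 to 120 N. Pads are 22 mm wide; open, the fingers measure 114 mm over their backs; the gripper's body (76 mm by 85 mm) begins 54 mm behind the grasp point. The pads swing forward as they close: fully open they stand 13 mm farther back than shut.
Start: joints at [-1.287, 0.264, 1.604, -0, 1.274, -0.037], TCP at [0.213, -0.641, 0.201] pointing down, gripper open.
Joint ranges: [-2.63, 2.63], [-0.94, 2.18], [0.31, 2.57], [-1.31, 4.45], [0, 2.66], [-2.55, 2.55]. Speed limits (rad/s): [2.57, 2.57, 3.14, 3.14, 3.14, 3.14].

## Interface

Orientations are given as a rotation vector (axis times angle).
In Python, from workcell import read_state, vision, ticket gives the robot as it stands. The module is installed in compiled form; this text tells all that it offers.
- The arm moves only by the tool jog_arm, never from a script. Its arguments are lists of equal length, an entry for each row: "turn": the turn, a rotation vector about the tool's x, y, z in rad, a list of three; "delta_pos": the shift along the tool's x, y, z in m, a list of three; "gripper": the finger opening in m, from 0 to 0.0854. In form: {"turn": [[rx, ry, rz], ...], "delta_pos": [[dx, dy, dz], ...], "gripper": [gripper, ...]}. A call has 1 to 20 rows; each row shifts and turns the commanded pose from where the row before left it, along the tool's axes as they then stand; what a row does not reach is not made up. A row lasts 1/12 s, in which the tool goes at most 41.7 mm and 7.16 degrees, less where a joint would pass 70% of its speed; a pose out of reach is approached as far as the arm can. A call with a gripper value outside its range is refused whole. The fingers move at their own pace and stop on an object; "grip_force" is the grip in N (left out, the last holds). Time passes only in rows, so rows that do not move let the fingers close. It gives the time, the measured TCP pose, the force, the opening and the grip force at its end, in the units of the state.
- read_state(): the state, without advancing time (a new reading comes with each control period).
- vision.read_camera(name): name is "scene" or "top"; returns the picture (420x560x3 uint8, red, green, blue); there is no depth.
- vision.calibration(name): a dict with "vfov" (degrees; the focal length in pixels is half the picture's height over the tangent of half this angle, whatever the lens; pixels are square), "cx", "cy" (the principal point, pixels), "dist" ([k1, k2, p1, p2, k3] as OpenCV has them; the pictures are not rectified), "R" (3x3) and "t" (3): a world point X has camera coordinates R X + t. Camera axes: x right, y down, z forward; pixel columns grow to the right and rows downward; lengths in m; the calibration is good to about 2 mm. A picture is of the moment at which its call begins. calibration takes no time and is no camera call.
- ticket.finish_job(): hands the job in; it is judged then, once.
The state is a dict: "time": time; "q": joint angles; "joint_vel": joint speeds; "joint_torque": joint torques, N m; "tool_pos": TCP position; "tcp_rot": TCP orientation; "wrist_force": force on the tool from outside, world axes, zero at the start; "torque": the same for the moment, N m; "width": opening from 0.0 (shut) to 1.0 (fully open); "grip_force": force on a finger pad.
Only numpy, scipy, OpenCV 4.12 (cv2) and the standard library are available. Lean on these libraries where they do the work, as an engineer would, in place of code of your own. Each camera call takes 0.05 s, during which the arm holds its last target. There are 200 camera calls.

## Working session

There is one attempt and no reset: what is moved stays moved. The work goes in short steps, Python scripts to look and compute and a tool call to move; the robot and the scene stay as the last step left them, time stands still between calls to the robot, and variables do not carry over. Pictures are saved under pics/ and viewed, at most 10 in all, crops included, and the job is handed in when it is done.

Besides the shell and the picture viewer there is one more tool, called after ">>>" as name(argument=value, ...), one argument or row to a line, values as JSON. jog_arm: Moves the arm, as the interface text tells. Its arguments: {"type":"object","properties":{"turn":{"type":"array","items":{"type":"array","items":{"type":"number"}}},"delta_pos":{"type":"array","items":{"type":"array","items":{"type":"number"}}},"gripper":{"type":"array","items":{"type":"number"}},"grip_force":{"type":"number"}},"required":["turn","delta_pos","gripper"]}

```bash
mkdir -p pics; cat > h.py <<'E'
import numpy as np, cv2
from workcell import read_state, vision, ticket
def K(n):
    c=vision.calibration(n); f=210/np.tan(np.radians(c["vfov"])/2)
    return np.array([[f,0,c["cx"]],[0,f,c["cy"]],[0,0,1]]),np.array(c["dist"],float),np.array(c["R"]),np.array(c["t"])
def ray(n,uv):
    k,d,R,t=K(n); p=cv2.undistortPoints(np.array([[uv]],float),k,d)[0,0]
    return -R.T@t, R.T@np.array([p[0],p[1],1])
def atz(n,uv,z):
    o,v=ray(n,uv); return o+v*(z-o[2])/v[2]
def proj(n,P):
    k,d,R,t=K(n); return cv2.projectPoints(np.array(P,float).reshape(-1,3),cv2.Rodrigues(R)[0],t,k,d)[0][:,0]
E
python3 - <<'E'
from h import *
for n in("scene","top"):
    im=vision.read_camera(n)[:,:,::-1]; cv2.imwrite(f"pics/{n}0.png",im)
    cv2.imwrite(f"pics/{n}0b.png",cv2.resize(im,(800,600),interpolation=cv2.INTER_CUBIC))
    k,d,R,t=K(n);print(n,k[0,0],-R.T@t,R[2])
print(read_state())
E
```

```text
scene 492.87358195135744 [1.47531122 0.55853062 1.39468774] [-0.54015019 -0.34406014 -0.76802369]
top 499.7899130130357 [ 0.39894076 -0.03238762  1.56341511] [ 0.09938202 -0.00114201 -0.9950487 ]
{'time': 0.1, 'q': array([-1.28688708e+00,  2.64681677e-01,  1.60524426e+00, -8.47842733e-06,
        1.27370260e+00, -3.68852824e-02]), 'joint_vel': array([-1.97929851e-03, -2.14030741e-03, -2.74992056e-03,  6.73271627e-04,
        2.48887941e-05, -1.08186411e-03]), 'joint_torque': array([-5.91754178e-04, -5.16707826e+01, -3.68589199e+01, -9.13865301e-05,
        6.39521182e-03, -2.51277484e-06]), 'tool_pos': array([ 0.21264324, -0.63986782,  0.2002803 ]), 'tcp_rot': array([-3.09927280e+00, -5.01426311e-01,  4.06354583e-04]), 'wrist_force': array([ 0.66814751, -0.83519085, -0.01330589]), 'torque': array([ 0.07585804, -0.0279836 ,  0.012267  ]), 'grip_force': 0.0, 'width': 0.9990495268679069}
```

View pics/scene0b.png

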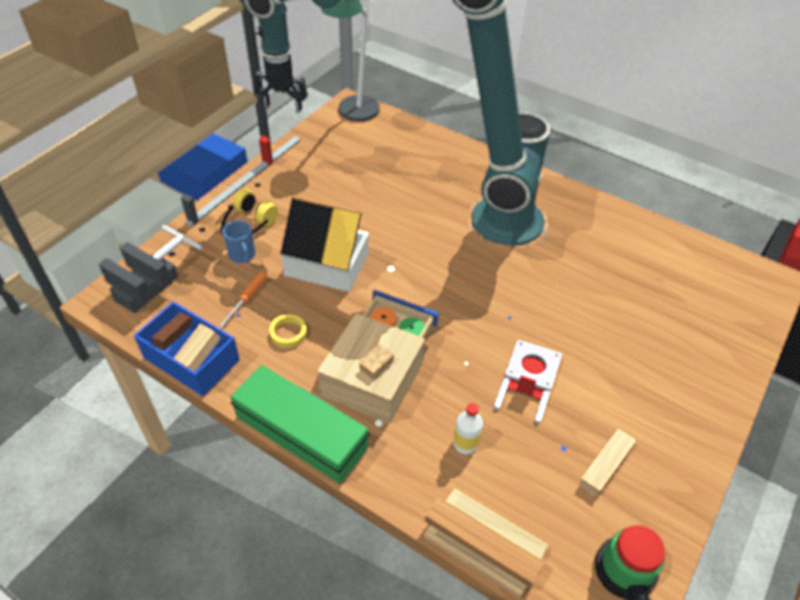

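View pics/top0b.png

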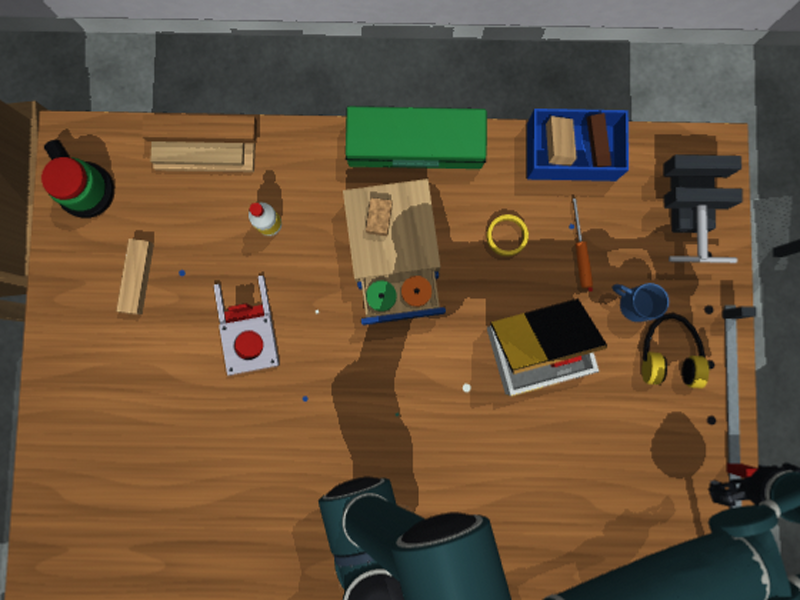

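The top view (800 wide) shows the port at (248,345), the drawer front at (400,316), the case at (548,350), all clear of the arm. I'll take enlarged crops to read the corners.

```bash
python3 - <<'E'
import cv2,numpy as np
def crop(n,x,y,w,h,s):
    im=cv2.imread(f"pics/{n}0.png")[y:y+h,x:x+w]
    im=cv2.resize(im,None,fx=s,fy=s,interpolation=cv2.INTER_CUBIC)
    for i in range(0,w,10):
        cv2.line(im,(i*s,0),(i*s,4 if (x+i)%50 else 12),(255,255,255),1)
        if (x+i)%20==0: cv2.putText(im,str(x+i),(i*s,22),0,.35,(255,255,255),1)
    for j in range(0,h,10):
        cv2.line(im,(0,j*s),(5,j*s),(255,255,255),1)
        if (y+j)%20==0: cv2.putText(im,str(y+j),(6,j*s+4),0,.35,(255,255,255),1)
    return im
a=crop("top",140,180,60,90,5)[:450];b=crop("top",230,120,90,110,4);c=crop("top",330,200,100,80,4)
o=np.zeros((600,800,3),np.uint8)
o[:450,:300]=a; b=b[:,:]; 
o=np.zeros((600,800,3),np.uint8)
a=crop("top",145,185,60,80,5); c=crop("top",335,203,95,78,5)
o[:400,:300]=a; o[:390,310:785]=c
b=crop("top",240,190,80,40,5); o[400:600,0:400]=b
cv2.imwrite("pics/c1.png",o)
o=np.zeros((600,800,3),np.uint8)
a=crop("scene",190,135,75,70,5);o[:350,:375]=a
b=crop("scene",340,230,60,68,6);o[:408,390:750]=b
c=crop("scene",255,200,60,40,6);o[360:600,0:360]=c
cv2.imwrite("pics/c2.png",o)
E
```

```text
(no output)
```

View pics/c1.png

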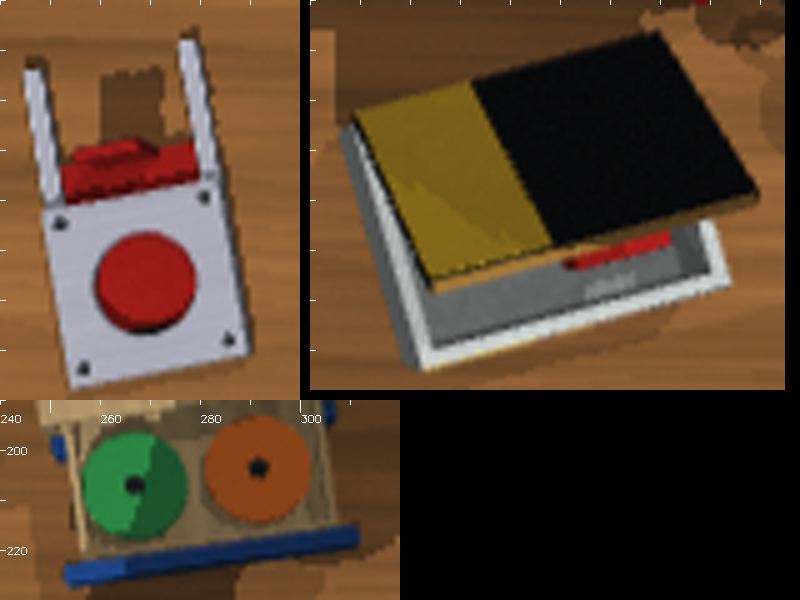

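View pics/c2.png

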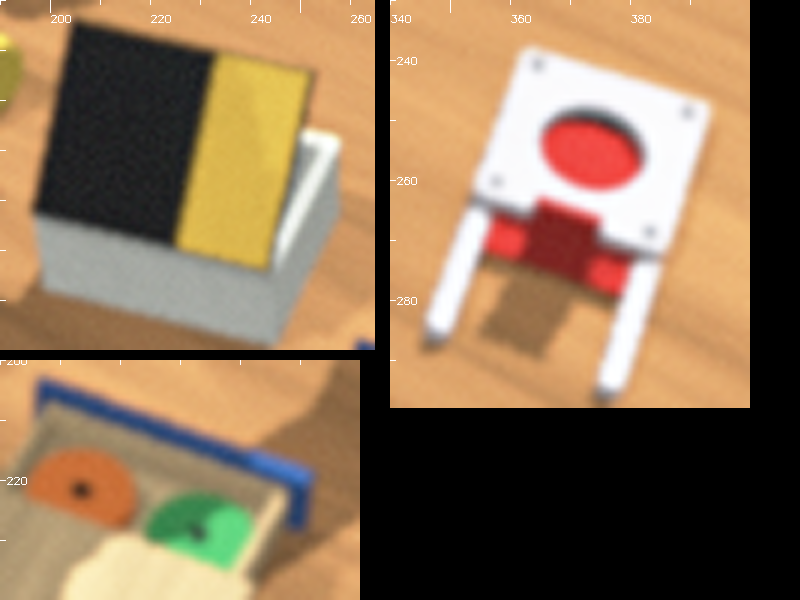

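Readings taken: port frame corners, tab top, drawer front top edge, lid, rim corners. I'll fit each object model to both views.

```bash
cat > fit.py <<'E'
from h import *
from scipy.optimize import least_squares as LS
def fit(model,obs,p0):
    f=lambda p:np.concatenate([proj(n,model(p,k))[0]-uv for n,k,uv in obs])
    r=LS(f,p0,loss="soft_l1"); return r.x,r.fun.reshape(-1,2).round(1).tolist()
def pl(x,y,a,l): c,s=np.cos(a),np.sin(a); return np.array([x+c*l[0]-s*l[1],y+s*l[0]+c*l[1],l[2]])
T,S="top","scene"
F=lambda x,y:(x*.055,y*.055,.024)
po=[(T,F(1,1),(154,227)),(T,F(1,-1),(188,220)),(T,F(-1,-1),(195,256)),(T,F(-1,1),(159.4,262.6)),
(S,F(-1,-1),(362.5,237.5)),(S,F(-1,1),(393.7,246.7)),(S,F(1,1),(385,273)),(S,F(1,-1),(353.3,263)),
(S,("g",-.02),(364.5,263)),(S,("g",.02),(375.3,266.2))]
pm=lambda p,k: pl(*p[:3],(.066+p[3],k[1],.07) if k[0]=="g" else k)
print("port",fit(pm,po,[.5,.3,.1,.01]))
dm=lambda p,k: pl(*p[:3],(-.1-p[3],k[1],.095) if k[0]=="d" else k)
do=[(T,("d",.088),(253.3,226.3)),(T,("d",-.088),(312,219)),(S,("d",-.088),(261.7,203)),(S,("d",.088),(307,218.7)),
(T,(.1,.09,.1),(241.5,133)),(T,(.1,-.09,.1),(299.6,126))]
print("unit",fit(dm,do,[.6,0,.1,.07]))
def cm(p,k):
    if k[0]!="l": return pl(*p[:3],k)
    s,z=k[1],.01; c,sn=np.cos(p[3]),np.sin(p[3]); return pl(*p[:3],(.075-s*c+z*sn,k[2],.0805+s*sn+z*c))
L=lambda s,y:("l",s,y*.095)
co=[(T,(-.075,.095,.08),(357,276)),(T,(-.075,-.095,.08),(419,260)),(T,L(.15,1),(359.6,259)),(T,L(.15,-1),(425,241)),(T,L(0,1),(344,226)),(T,L(0,-1),(404,209.4)),
(S,L(.15,-1),(205,139.4)),(S,L(.15,1),(252.6,149)),(S,L(0,-1),(197,177.6)),(S,L(0,1),(244,189)),(S,(.075,-.095,0),(199,193)),(S,(.075,.095,0),(246,204)),(S,(-.075,.095,.08),(257.6,163))]
c=fit(cm,co,[.5,-.3,.2,.7]);print("case",c,cm(c[0],("l",.15,0)))
E
python3 fit.py
```

```text
port (array([0.44378283, 0.30213222, 0.21467308, 0.01742833]), [[-1.2, -0.0], [-0.1, -0.0], [-0.7, -0.9], [-0.5, -0.4], [-0.4, -0.3], [-1.1, -0.1], [0.2, -2.1], [0.4, -2.2], [-1.0, -0.4], [0.1, 0.2]])
unit (array([ 0.68027922, -0.00544174,  0.14221718,  0.07965682]), [[-0.8, -0.3], [-0.2, -0.4], [-0.2, -2.1], [-0.0, -0.9], [-0.8, 0.1], [0.9, -0.1]])
case (array([ 0.44538873, -0.32331458,  0.28589578,  0.80143307]), [[-0.2, 0.8], [-0.4, -0.4], [-1.9, 0.5], [-0.6, 0.1], [-1.6, -0.8], [-0.1, -1.1], [-1.2, -2.2], [-0.0, -0.8], [-1.4, -0.5], [-0.3, -0.2], [-0.3, -1.1], [-0.9, -0.6], [0.0, -1.0]]) [ 0.42412039 -0.32956638  0.19520985]
```

Fits agree to a few mm. First the lid: approach above its outer face with fingers shut.

>>> jog_arm(
  turn=[
    [0, 0, 0],
    [0, 0, 0],
    [0, 0, 0],
    [0, 0, 0],
    [0, 0, 0],
    [0, 0, 0],
    [0, 0, 0],
    [0, 0, 0],
    [0, 0, 0],
    [0, 0, 0],
    [0, 0, 0],
    [0, 0, 0],
    [0, 0, 0.035],
    [0, 0, 0],
  ],
  delta_pos=[
    [0, 0, -0.03],
    [0.027, -0.019, -0.003],
    [0.027, -0.019, -0.003],
    [0.027, -0.019, -0.003],
    [0.027, -0.019, -0.003],
    [0.027, -0.019, -0.003],
    [0.027, -0.019, -0.003],
    [0.027, -0.019, -0.003],
    [0.027, -0.019, -0.003],
    [0.027, -0.019, -0.003],
    [0.027, -0.019, -0.003],
    [0.027, -0.019, 0],
    [0.027, -0.019, 0],
    [0, 0, 0],
  ],
  gripper=[0, 0, 0, 0, 0, 0, 0, 0, 0, 0, 0, 0, 0, 0],
)

```text
time: 1.27
tool_pos: [0.4511, -0.3173, 0.2611]
tcp_rot: [-3.106, -0.452, -0.003]
wrist_force: [-0.5, -1.3, -0.0]
width: -0.003
grip_force: 0.0
```

>>> jog_arm(
  turn=[
    [0, 0, 0],
    [0, 0, 0],
    [0, 0, 0],
    [0, 0, 0],
    [0, 0, 0],
    [0, 0, 0],
    [0, 0, 0],
    [0, 0, 0],
    [0, 0, 0],
    [0, 0, 0],
    [0, 0, 0],
    [0, 0, 0],
    [0, 0, 0],
    [0, 0, 0],
    [0, 0, 0],
    [0, 0, 0],
  ],
  delta_pos=[
    [-0.002, 0.002, 0.025],
    [-0.002, 0.002, 0.025],
    [0, 0, 0.015],
    [0, 0, 0.01],
    [-0.005, 0, 0.005],
    [-0.005, 0, 0.005],
    [-0.005, 0, 0.006],
    [-0.004, 0, 0.006],
    [-0.005, 0, 0.007],
    [-0.005, 0, 0.007],
    [-0.004, 0, 0.008],
    [-0.004, 0, 0.008],
    [-0.003, 0, 0.008],
    [-0.003, 0, 0.008],
    [-0.002, 0, 0.008],
    [0, 0, 0],
  ],
  gripper=[0, 0, 0, 0, 0, 0, 0, 0, 0, 0, 0, 0, 0, 0, 0, 0],
)

```text
time: 2.6
tool_pos: [0.4012, -0.3387, 0.1082]
tcp_rot: [-3.107, -0.447, 0.003]
wrist_force: [0.4, 0.5, -0.5]
width: -0.002
grip_force: 0.0
```

>>> jog_arm(
  turn=[
    [0, 0, 0],
    [0, 0, 0],
    [0, 0, 0],
    [0, 0, 0],
    [0, 0, 0],
    [0, 0, 0],
  ],
  delta_pos=[
    [-0.001, 0, 0.005],
    [-0.001, 0, 0.005],
    [0, 0, 0.004],
    [0, 0, 0.003],
    [0, 0, 0.002],
    [0, 0, 0],
  ],
  gripper=[0, 0, 0, 0, 0, 0],
)

```text
time: 3.1
tool_pos: [0.4005, -0.34, 0.0909]
tcp_rot: [-3.109, -0.447, 0.001]
wrist_force: [-0.2, -0.0, 0.7]
width: 0.003
grip_force: 0.0
```

```bash
python3 - <<'E'
from h import *
s=read_state();print(s['tool_pos'],s['wrist_force'])
im=vision.read_camera("scene")[:,:,::-1][110:220,170:310]
cv2.imwrite("pics/s1.png",cv2.resize(im,None,fx=5,fy=5,interpolation=cv2.INTER_CUBIC))
E
```

```text
[ 0.40053029 -0.33997623  0.09088797] [-0.16484783 -0.01884102  0.7217841 ]
```

View pics/s1.png

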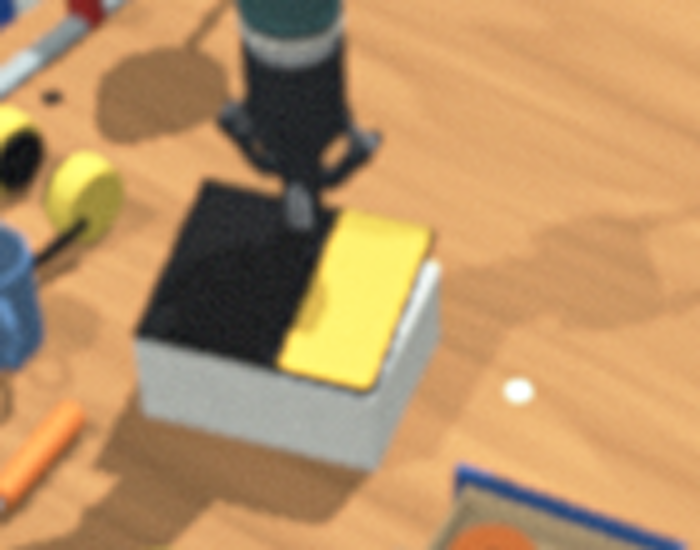

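The picture shows the lid almost level with the fingertips on its free edge at (300,215). I'll press gently until the force rises.

>>> jog_arm(
  turn=[
    [0, 0, 0],
    [0, 0, 0],
    [0, 0, 0],
    [0, 0, 0],
  ],
  delta_pos=[
    [-0.003, 0, 0.001],
    [0, 0, 0.001],
    [0, 0, 0.001],
    [0, 0, 0],
  ],
  gripper=[0, 0, 0, 0],
)

```text
time: 3.48
tool_pos: [0.3976, -0.3412, 0.0885]
tcp_rot: [3.109, 0.447, -0.0]
wrist_force: [-0.2, -0.6, 0.1]
width: -0.003
grip_force: 0.2
```

>>> jog_arm(
  turn=[
    [0, 0, 0],
    [0, 0, 0],
    [0, 0, 0],
    [0, 0, 0],
  ],
  delta_pos=[
    [0, 0, 0.001],
    [0, 0, 0.001],
    [0, 0, 0.001],
    [0, 0, 0],
  ],
  gripper=[0, 0, 0, 0],
)

```text
time: 3.82
tool_pos: [0.3977, -0.3411, 0.0853]
tcp_rot: [3.11, 0.447, -0.0]
wrist_force: [-1.2, -0.4, -0.1]
width: 0.005
grip_force: 0.2
```

>>> jog_arm(
  turn=[
    [0, 0, 0],
    [0, 0, 0],
    [0, 0, 0],
  ],
  delta_pos=[
    [0, 0, 0.001],
    [0, 0, 0.001],
    [0, 0, 0],
  ],
  gripper=[0, 0, 0],
)

```text
time: 4.07
tool_pos: [0.3977, -0.341, 0.0832]
tcp_rot: [-3.109, -0.448, 0.0]
wrist_force: [-0.1, -0.1, 0.6]
width: 0.001
grip_force: 0.2
```

```bash
python3 - <<'E'
from h import *
s=read_state();print(s['tool_pos'],s['wrist_force'])
o=np.zeros((550,800,3),np.uint8)
im=vision.read_camera("scene")[:,:,::-1][110:220,180:260]
o[:,:400]=cv2.resize(im,None,fx=5,fy=5,interpolation=cv2.INTER_CUBIC)
im=vision.read_camera("top")[:,:,::-1][190:300,340:420]
o[:,400:]=cv2.resize(im,None,fx=5,fy=5,interpolation=cv2.INTER_CUBIC)
cv2.imwrite("pics/s2.png",o)
E
```

```text
[ 0.39769646 -0.34102774  0.08324369] [-0.09719217 -0.12707905  0.60350312]
```

View pics/s2.png

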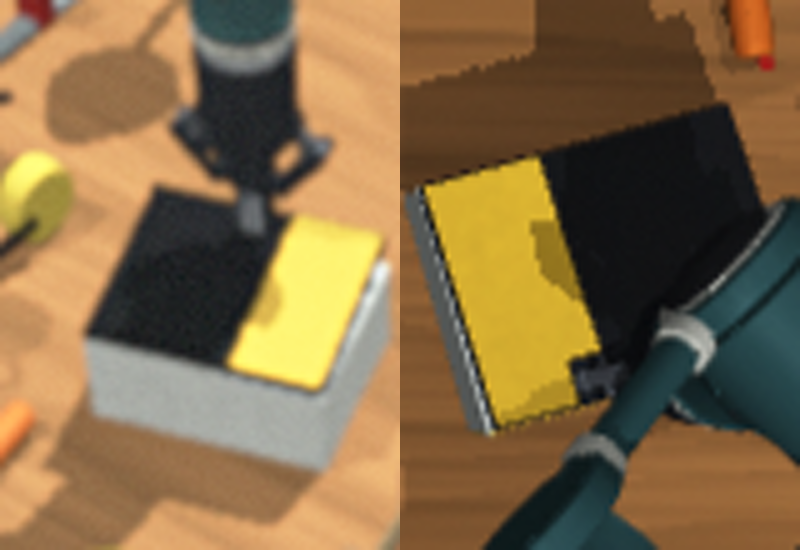

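The lid is nearly level, with a thin rim gap still visible at the front left. I'll keep lowering.

>>> jog_arm(
  turn=[
    [0, 0, 0],
    [0, 0, 0],
    [0, 0, 0],
  ],
  delta_pos=[
    [0, 0, 0.001],
    [0, 0, 0.001],
    [0, 0, 0.001],
  ],
  gripper=[0, 0, 0],
)

```text
time: 4.42
tool_pos: [0.3977, -0.3411, 0.0804]
tcp_rot: [-3.11, -0.447, 0.0]
wrist_force: [0.6, -0.6, 1.2]
width: -0.002
grip_force: 0.6
```

```bash
python3 - <<'E'
from h import *
s=read_state();print(s['tool_pos'],s['wrist_force'],s['torque'])
print(proj("scene",[[.3977,-.341,.0832],[.3977,-.341,.09],[.3977,-.341,.102]]),proj("top",[.3977,-.341,.0832]))
im=vision.read_camera("scene")[:,:,::-1][130:210,185:265]
cv2.imwrite("pics/s3.png",cv2.resize(im,None,fx=7,fy=7,interpolation=cv2.INTER_CUBIC))
exec(open("fit.py").read().split("print(\"port")[0].split("from h import *")[1])
E
cat >> fit.py <<'E'
p=list(c[0][:3])
for th in(0,.05,.1):
    print(th,[proj(S,cm(p+[th],L(a,b)))[0].round(1).tolist() for a in(.15,0) for b in(-1,1)])
E
python3 fit.py|tail -3
```

```text
[ 0.39766145 -0.34106537  0.08038389] [ 0.60960109 -0.63326236  1.15501998] [ 0.03170881  0.06946005 -0.01150888]
[[231.38249154 159.9138375 ]
 [231.29183935 158.61462748]
 [231.13068006 156.30448207]] [[386.78212179 259.90080242]]
0 [[211.5, 149.4], [257.6, 160.0], [196.2, 175.2], [244.4, 186.9]]
0.05 [[211.3, 148.1], [257.5, 158.7], [196.2, 175.3], [244.3, 186.9]]
0.1 [[211.1, 146.8], [257.4, 157.4], [196.1, 175.4], [244.3, 187.0]]
```

View pics/s3.png

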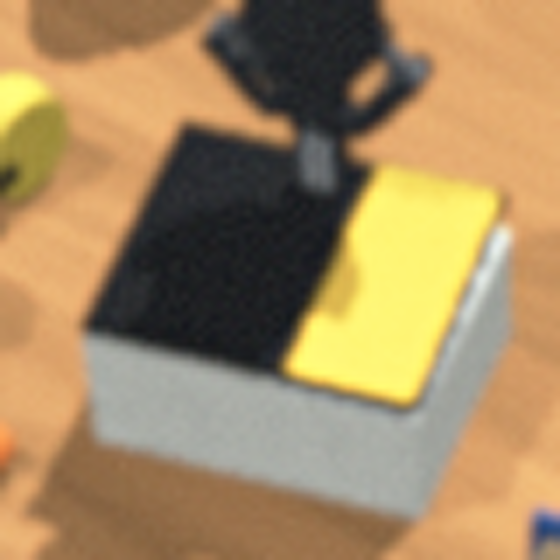

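The visible tip is near pixel (230.7,157), i.e. about 18 mm above the reported TCP, and the lid is still about 0.1 rad open. I'll lower further.

>>> jog_arm(
  turn=[
    [0, 0, 0],
    [0, 0, 0],
    [0, 0, 0],
    [0, 0, 0],
    [0, 0, 0],
  ],
  delta_pos=[
    [0, 0, 0.0015],
    [0, 0, 0.0015],
    [0, 0, 0.0015],
    [0, 0, 0.0015],
    [0, 0, 0.001],
  ],
  gripper=[0, 0, 0, 0, 0],
)

```text
time: 4.88
tool_pos: [0.3977, -0.3411, 0.0732]
tcp_rot: [-3.109, -0.447, 0.0]
wrist_force: [-0.9, -1.4, 1.3]
width: -0.001
grip_force: 0.6
```

>>> jog_arm(
  turn=[
    [0, 0, 0],
    [0, 0, 0],
    [0, 0, 0],
  ],
  delta_pos=[
    [0, 0, 0.001],
    [0, 0, 0.001],
    [0, 0, 0.001],
  ],
  gripper=[0, 0, 0],
)

```text
time: 5.13
tool_pos: [0.3977, -0.341, 0.0704]
tcp_rot: [-3.109, -0.447, 0.0]
wrist_force: [0.1, 0.7, 1.6]
width: 0.0
grip_force: 0.6
```

>>> jog_arm(
  turn=[
    [0, 0, 0],
    [0, 0, 0],
    [0, 0, 0],
  ],
  delta_pos=[
    [0, 0, 0.001],
    [0, 0, 0.001],
    [0, 0, 0.001],
  ],
  gripper=[0, 0, 0],
)

```text
time: 5.38
tool_pos: [0.3977, -0.3411, 0.0674]
tcp_rot: [-3.11, -0.447, 0.0]
wrist_force: [-0.8, 0.7, 1.0]
width: 0.0
grip_force: 0.6
```

>>> jog_arm(
  turn=[
    [0, 0, 0],
    [0, 0, 0],
    [0, 0, 0],
  ],
  delta_pos=[
    [0, 0, 0.001],
    [0, 0, 0.001],
    [0, 0, 0],
  ],
  gripper=[0, 0, 0],
)

```text
time: 5.63
tool_pos: [0.3977, -0.341, 0.0652]
tcp_rot: [-3.109, -0.447, -0.0]
wrist_force: [0.6, 0.1, 0.0]
width: 0.002
grip_force: 0.0
```

```bash
python3 - <<'E'
from h import *
s=read_state();print(s['tool_pos'],s['wrist_force'],s['torque'],s['q'])
im=vision.read_camera("scene")[:,:,::-1][130:210,185:265]
cv2.imwrite("pics/s4.png",cv2.resize(im,None,fx=7,fy=7,interpolation=cv2.INTER_CUBIC))
E
```

```text
[ 0.39772996 -0.341035    0.06523312] [0.60865279 0.1487759  0.00249218] [ 0.03566714 -0.05204637  0.03345093] [-7.56422052e-01  1.07570655e-01  2.05734576e+00  1.21394569e-04
  9.76769414e-01  5.28581615e-01]
```

View pics/s4.png

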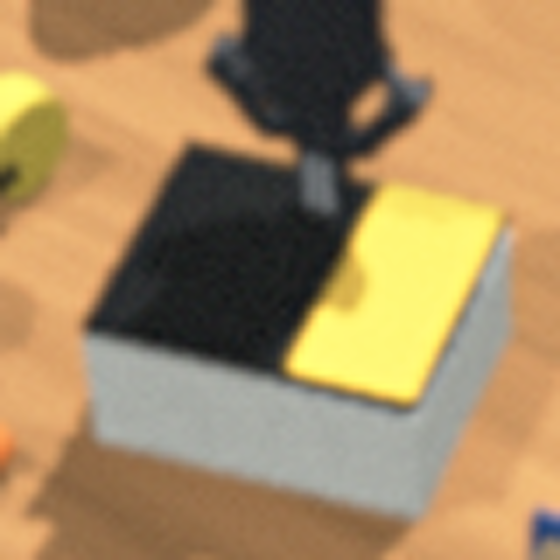

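Lid nearly shut now (free corner at row ~159.7 against 160–161 expected). I'll keep pressing until force builds.

>>> jog_arm(
  turn=[
    [0, 0, 0],
    [0, 0, 0],
    [0, 0, 0],
  ],
  delta_pos=[
    [0, 0, 0.001],
    [0, 0, 0.001],
    [0, 0, 0],
  ],
  gripper=[0, 0, 0],
)

```text
time: 5.93
tool_pos: [0.3977, -0.341, 0.0633]
tcp_rot: [-3.109, -0.447, 0.0]
wrist_force: [0.5, -0.2, -0.6]
width: 0.001
grip_force: 0.0
```

>>> jog_arm(
  turn=[
    [0, 0, 0],
    [0, 0, 0],
    [0, 0, 0],
  ],
  delta_pos=[
    [0, 0, 0.001],
    [0, 0, 0.001],
    [0, 0, 0],
  ],
  gripper=[0, 0, 0],
)

```text
time: 6.18
tool_pos: [0.3977, -0.3411, 0.0613]
tcp_rot: [-3.11, -0.447, 0.0]
wrist_force: [0.9, 0.5, 0.5]
width: -0.002
grip_force: 0.0
```

```bash
cat > edge.py <<'E'
from h import *
def edge(im):
    b,g,r=[im[:,:,i].astype(int) for i in range(3)]
    m=(r>190)&(g>150)&(b<125)&(g-b>90)
    return [int(np.where(m[145:185,c])[0][0])+145 if m[145:185,c].any() else None for c in range(240,257,2)]
E
python3 - <<'E'
from edge import *
s4=cv2.resize(cv2.imread("pics/s4.png"),(80,80),interpolation=cv2.INTER_AREA);s3=cv2.resize(cv2.imread("pics/s3.png"),(80,80),interpolation=cv2.INTER_AREA)
for s in(s3,s4):
    f=np.zeros((420,560,3),np.uint8);f[130:210,185:265]=s;print(edge(f))
im=vision.read_camera("scene")[:,:,::-1].copy();cv2.imwrite("pics/s5.png",im);print(edge(im))
o=cv2.imread("pics/s4.png")
print(np.abs(im[130:210,185:265].astype(int)-s4).sum(2).max(0)//10)
print(read_state()['joint_torque'])
E
```

```text
[154, 154, 154, 155, 155, 156, 156, 157, None]
[156, 157, 157, 157, 158, 158, 159, 159, 160]
[157, 157, 158, 158, 159, 159, 160, 160, 161]
[ 2  1  1  3  3  3  2  4  2  2  2  1  1  1  1  4  4  2  4  6  6  3  5  6
  6  4  7 10 10 11 12 10 10 10 11 11 10 11 10 11 12 10  6  7  7  8  7  4
  2  4  8 10 11 12 10 11 10  9  8  8  5  4  5  7  5  7  5  3  4  5  5  8
 11  5  1  1  1  1  1  1]
[-3.36169673e-02 -3.80103528e+01 -3.16621184e+01 -2.25013553e-02
 -1.92290594e-03 -1.75232553e-04]
```

The lid still follows the tip; about 3 mm to go.

>>> jog_arm(
  turn=[
    [0, 0, 0],
    [0, 0, 0],
    [0, 0, 0],
  ],
  delta_pos=[
    [0, 0, 0.001],
    [0, 0, 0.001],
    [0, 0, 0],
  ],
  gripper=[0, 0, 0],
)

```text
time: 6.48
tool_pos: [0.3978, -0.3412, 0.0607]
tcp_rot: [-3.109, -0.447, 0.0]
wrist_force: [-3.5, 2.5, 7.9]
width: 0.004
grip_force: 4.3
```

>>> jog_arm(
  turn=[
    [0, 0, 0],
    [0, 0, 0],
    [0, 0, 0],
  ],
  delta_pos=[
    [0, 0, 0.001],
    [0, 0, 0.001],
    [0, 0, 0],
  ],
  gripper=[0, 0, 0],
)

```text
time: 6.73
tool_pos: [0.3979, -0.3412, 0.0605]
tcp_rot: [-3.109, -0.448, 0.0]
wrist_force: [-7.6, 5.6, 19.9]
width: 0.002
grip_force: 10.2
```

>>> jog_arm(
  turn=[
    [0, 0, 0],
    [0, 0, 0],
    [0, 0, 0],
  ],
  delta_pos=[
    [0, 0, 0.001],
    [0, 0, 0.001],
    [0, 0, 0],
  ],
  gripper=[0, 0, 0],
)

```text
time: 6.98
tool_pos: [0.3979, -0.3413, 0.0604]
tcp_rot: [-3.109, -0.448, 0.001]
wrist_force: [-10.9, 9.7, 32.3]
width: 0.003
grip_force: 16.1
```

```bash
python3 -c "
from edge import *
im=vision.read_camera('scene')[:,:,::-1].copy();print(edge(im));s=read_state();print(s['tool_pos'],s['joint_torque'][:3])"
```

```text
[157, 157, 158, 158, 159, 159, 160, 160, 161]
[ 0.39793643 -0.34128569  0.0603812 ] [-2.42370396e-02 -2.35847300e+01 -2.62743813e+01]
```

Firm stop: force climbs to 32 N with no further motion, so the lid is shut. The stop shows the real tip is about 30 mm above the reported TCP (lid top 90.5 mm against 60.5 mm reported), matching the picture. I'll use that offset. Next, the drawer.

>>> jog_arm(
  turn=[
    [0, 0, 0],
    [0, 0, 0],
    [0, 0, 0],
    [0, 0, 0.0725],
    [0, 0, 0.0725],
    [0, 0, 0],
    [0, 0, 0],
    [0, 0, 0],
    [0, 0, 0],
    [0, 0, 0],
    [0, 0, 0],
    [0, 0, 0],
    [0, 0, 0],
    [0, 0, 0],
    [0, 0, 0],
    [0, 0, 0],
  ],
  delta_pos=[
    [0, 0, -0.02],
    [0, 0, -0.03],
    [0, 0, -0.03],
    [0, 0, -0.03],
    [0, 0, -0.03],
    [0.0107, -0.0293, 0],
    [0.0107, -0.0293, 0],
    [0.0107, -0.0293, 0],
    [0.0107, -0.0293, 0],
    [0.0107, -0.0293, 0],
    [0.0107, -0.0293, 0],
    [0.0107, -0.0293, 0],
    [0.0107, -0.0293, 0],
    [0.0107, -0.0293, 0],
    [0.0107, -0.0293, 0],
    [0, 0, 0],
  ],
  gripper=[0, 0, 0, 0, 0, 0, 0, 0, 0, 0, 0, 0, 0, 0, 0, 0],
)

```text
time: 8.37
tool_pos: [0.4632, -0.0314, 0.1955]
tcp_rot: [-3.131, -0.227, -0.002]
wrist_force: [-0.1, -0.4, 0.0]
width: -0.002
grip_force: 0.0
```

```bash
python3 -c "
from h import *
s=read_state();print(s['tool_pos'],s['tcp_rot'])
a=.142;d=s['tool_pos'][:2]-np.array([.6803,-.0054]);print(d@[np.cos(a),np.sin(a)],d@[-np.sin(a),np.cos(a)])
from edge import *
im=vision.read_camera('scene')[:,:,::-1].copy();print(edge(im));cv2.imwrite('pics/s6.png',im)
print(proj('scene',[[*s['tool_pos'][:2],s['tool_pos'][2]+k] for k in(0,.03)]))
print(atz('top',(264,164.5),.13))
cv2.imwrite('pics/s6b.png',np.hstack([cv2.resize(im[90:230,250:350],(400,560),interpolation=2),cv2.resize(im[140:220,190:270],(400,560),interpolation=2)]))"
```

```text
[ 0.4632139  -0.03137241  0.19548483] [-3.13063730e+00 -2.27398088e-01 -1.63190503e-03]
-0.21857681539299695 0.005011741927637418
[157, 157, 158, 158, 158, 159, 159, 160, 161]
[[291.02101721 182.47780523]
 [291.39125914 176.20110786]]
[0.66725846 0.0250128  0.13      ]
```

View pics/s6b.png

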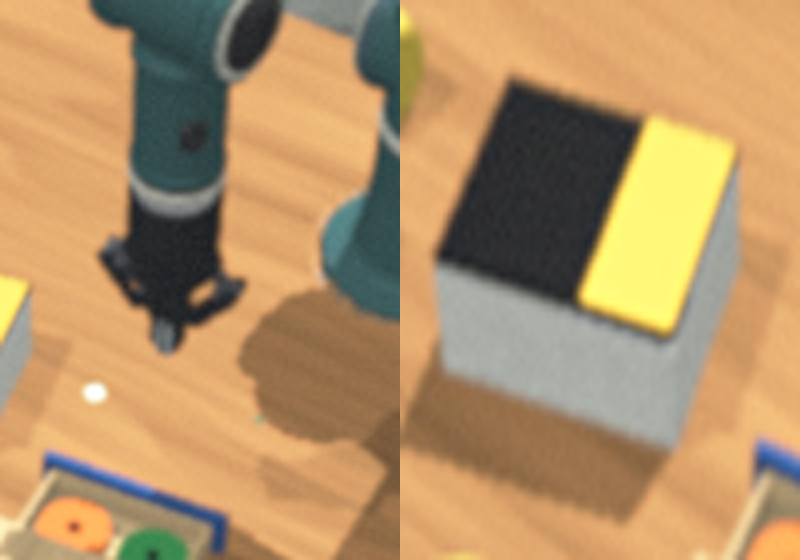

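The lid is shut and level (right half), and the tip at about (291.7,177.5) confirms the 30 mm offset. Now down and push the drawer.

>>> jog_arm(
  turn=[
    [0, 0, 0],
    [0, 0, 0],
    [0, 0, 0],
    [0, 0, 0],
    [0, 0, 0],
    [0, 0, 0],
    [0, 0, 0],
    [0, 0, 0],
    [0, 0, 0],
    [0, 0, 0],
    [0, 0, 0],
    [0, 0, 0],
    [0, 0, 0],
    [0, 0, 0],
    [0, 0, 0],
    [0, 0, 0],
    [0, 0, 0],
    [0, 0, 0],
  ],
  delta_pos=[
    [0, 0.001, 0.03],
    [0, 0.001, 0.035],
    [0, 0.001, 0.035],
    [0, 0.001, 0.03],
    [0, 0.001, 0.013],
    [0.007, 0, 0],
    [0.007, 0, 0],
    [0.007, 0, 0],
    [0.007, 0, 0],
    [0.008, 0, 0],
    [0.008, 0, 0],
    [0.008, 0, 0],
    [0.008, 0, 0],
    [0.008, 0, 0],
    [0.008, 0, 0],
    [0.008, 0, 0],
    [0.008, 0, 0],
    [0, 0, 0],
  ],
  gripper=[0, 0, 0, 0, 0, 0, 0, 0, 0, 0, 0, 0, 0, 0, 0, 0, 0, 0],
)

```text
time: 9.92
tool_pos: [0.5567, -0.0278, 0.0528]
tcp_rot: [3.134, 0.221, 0.004]
wrist_force: [0.4, -0.2, 0.1]
width: 0.002
grip_force: 0.0
```

>>> jog_arm(
  turn=[
    [0, 0, 0],
    [0, 0, 0],
    [0, 0, 0],
    [0, 0, 0],
    [0, 0, 0],
  ],
  delta_pos=[
    [0.003, 0, 0],
    [0.003, 0, 0],
    [0.003, 0, 0],
    [0.002, 0, 0],
    [0, 0, 0],
  ],
  gripper=[0, 0, 0, 0, 0],
)

```text
time: 10.33
tool_pos: [0.5655, -0.0264, 0.0524]
tcp_rot: [-3.134, -0.221, -0.0]
wrist_force: [-0.3, 1.0, 0.2]
width: 0.0
grip_force: 0.1
```

>>> jog_arm(
  turn=[
    [0, 0, 0],
    [0, 0, 0],
    [0, 0, 0],
  ],
  delta_pos=[
    [0.002, 0, 0],
    [0.002, 0, 0],
    [0, 0, 0],
  ],
  gripper=[0, 0, 0],
)

```text
time: 10.58
tool_pos: [0.5695, -0.0259, 0.0525]
tcp_rot: [-3.134, -0.221, -0.0]
wrist_force: [-0.7, 1.5, -0.2]
width: 0.002
grip_force: 0.2
```

>>> jog_arm(
  turn=[
    [0, 0, 0],
    [0, 0, 0],
    [0, 0, 0],
  ],
  delta_pos=[
    [0.001, 0, 0],
    [0.001, 0, 0],
    [0, 0, 0],
  ],
  gripper=[0, 0, 0],
)

```text
time: 10.83
tool_pos: [0.5713, -0.0256, 0.0524]
tcp_rot: [-3.134, -0.221, -0.0]
wrist_force: [-0.5, -0.6, -0.3]
width: 0.003
grip_force: 0.4
```

>>> jog_arm(
  turn=[
    [0, 0, 0],
    [0, 0, 0],
    [0, 0, 0],
  ],
  delta_pos=[
    [0.001, 0, 0],
    [0.001, 0, 0],
    [0, 0, 0],
  ],
  gripper=[0, 0, 0],
)

```text
time: 11.08
tool_pos: [0.5734, -0.0253, 0.0525]
tcp_rot: [-3.134, -0.221, -0.0]
wrist_force: [-0.8, -0.1, -0.8]
width: 0.001
grip_force: 0.4
```

>>> jog_arm(
  turn=[
    [0, 0, 0],
    [0, 0, 0],
    [0, 0, 0],
  ],
  delta_pos=[
    [0.001, 0, 0],
    [0.001, 0, 0],
    [0, 0, 0],
  ],
  gripper=[0, 0, 0],
)

```text
time: 11.33
tool_pos: [0.5735, -0.0252, 0.0524]
tcp_rot: [-3.134, -0.221, 0.006]
wrist_force: [-6.1, -1.0, 4.0]
width: -0.003
grip_force: 3.2
```

>>> jog_arm(
  turn=[
    [0, 0, 0],
    [0, 0, 0],
    [0, 0, 0],
  ],
  delta_pos=[
    [0.001, 0, 0],
    [0.001, 0, 0],
    [0, 0, 0],
  ],
  gripper=[0, 0, 0],
)

```text
time: 11.58
tool_pos: [0.5734, -0.0252, 0.0523]
tcp_rot: [3.134, 0.222, -0.012]
wrist_force: [-12.2, -1.9, 9.4]
width: -0.001
grip_force: 6.0
```

```bash
python3 -c "
from h import *
s=read_state();p=s['tool_pos'];print(p,s['wrist_force'])
im=vision.read_camera('scene')[:,:,::-1].copy();cv2.imwrite('pics/s7.png',im)
b,g,r=[im[:,:,i].astype(int) for i in range(3)]
m=((b>1.5*r)&(b>1.3*g)&(b>60))[180:300,240:330]
ys,xs=np.where(m);print([(c+240,(ys[xs==c].min()+180),(ys[xs==c].max()+180)) for c in range(0,90,5) if (xs==c).any()])
for o in (0,.01,.03):
  c,s_=np.cos(.142),np.sin(.142)
  print(o,proj('scene',[[.6803+c*(-.1-o)-s_*y,-.0054+s_*(-.1-o)+c*y,.095] for y in(-.088,.088)]).round(1).tolist())"
```

```text
[ 0.57343909 -0.02520059  0.05232116] [-12.18091898  -1.86244729   9.40652943]
[]
0 [[251.1, 216.2], [297.6, 234.0]]
0.01 [[252.4, 214.2], [298.8, 231.9]]
0.03 [[255.1, 210.3], [301.2, 227.8]]
```

The drawer hit a firm stop (12 N, no motion) and no blue of the upper front sticks out in the scene view. It is home. Next, back off and go to the gate.

>>> jog_arm(
  turn=[
    [0, 0, 0],
    [0, 0, 0],
    [0, 0, 0],
    [0, 0, 0],
    [0, 0, -0.073],
    [0, 0, 0],
    [0, 0, 0],
    [0, 0, 0],
    [0, 0, 0],
    [0, 0, 0],
    [0, 0, 0],
    [0, 0, 0],
    [0, 0, 0],
    [0, 0, 0],
    [0, 0, 0],
    [0, 0, 0],
    [0, 0, 0],
    [0, 0, 0],
    [0, 0, 0],
  ],
  delta_pos=[
    [-0.015, 0, 0],
    [-0.015, 0, 0],
    [0, 0, -0.035],
    [0, 0, -0.035],
    [0, 0, -0.035],
    [0, 0, -0.035],
    [0.0013, -0.0314, 0],
    [0.0013, -0.0314, 0],
    [0.0013, -0.0314, 0],
    [0.0013, -0.0314, 0],
    [0.0013, -0.0314, 0],
    [0.0013, -0.0314, 0],
    [0.0013, -0.0314, 0],
    [0.0013, -0.0314, 0],
    [0.0013, -0.0314, 0],
    [0.0013, -0.0314, 0],
    [0.0013, -0.0314, 0],
    [0, 0, 0],
    [0, 0, 0],
  ],
  gripper=[0, 0, 0, 0, 0, 0, 0, 0, 0, 0, 0, 0, 0, 0, 0, 0, 0, 0, 0],
)

```text
time: 13.22
tool_pos: [0.4882, 0.3133, 0.1927]
tcp_rot: [-3.123, -0.34, -0.002]
wrist_force: [-0.3, -0.2, -0.8]
width: 0.002
grip_force: 0.0
```

```bash
python3 -c "
from h import *
s=read_state();print(s['tool_pos'],s['tcp_rot'])
a=.2147;d=s['tool_pos'][:2]-np.array([.4438,.3021]);print(d@[np.cos(a),np.sin(a)],d@[-np.sin(a),np.cos(a)])"
```

```text
[0.48817173 0.31330823 0.19272919] [-3.12275810e+00 -3.39989876e-01 -1.98355009e-03]
0.045740935860074244 0.0014973076880868581
```

>>> jog_arm(
  turn=[
    [0, 0, 0],
    [0, 0, 0],
    [0, 0, 0],
    [0, 0, 0],
    [0, 0, 0],
    [0, 0, 0],
    [0, 0, 0],
  ],
  delta_pos=[
    [0, 0, 0.035],
    [0, 0, 0.035],
    [0, 0, 0.035],
    [0, 0, 0.03],
    [0, 0, 0.02],
    [0, 0, 0.018],
    [0, 0, 0],
  ],
  gripper=[0, 0, 0, 0, 0, 0, 0],
)

```text
time: 13.8
tool_pos: [0.4853, 0.3083, 0.0151]
tcp_rot: [3.12, 0.333, -0.011]
wrist_force: [-0.5, -0.1, -0.8]
width: 0.001
grip_force: 0.0
```

>>> jog_arm(
  turn=[
    [0, 0, 0],
    [0, 0, 0],
    [0, 0, 0],
    [0, 0, 0],
    [0, 0, 0],
    [0, 0, 0],
    [0, 0, 0],
    [0, 0, 0],
    [0, 0, 0],
    [0, 0, 0],
    [0, 0, 0],
  ],
  delta_pos=[
    [0.006, 0, 0],
    [0.006, 0, 0],
    [0.007, 0, 0],
    [0.007, 0, 0],
    [0.007, 0, 0],
    [0.007, 0, 0],
    [0.007, 0, 0],
    [0.007, 0, 0],
    [0.007, 0, 0],
    [0.007, 0, 0],
    [0, 0, 0],
  ],
  gripper=[0, 0, 0, 0, 0, 0, 0, 0, 0, 0, 0],
)

```text
time: 14.72
tool_pos: [0.5564, 0.3265, 0.0195]
tcp_rot: [-3.123, -0.335, -0.003]
wrist_force: [-0.6, 0.9, -0.5]
width: 0.002
grip_force: 0.0
```

>>> jog_arm(
  turn=[
    [0, 0, 0],
    [0, 0, 0],
    [0, 0, 0],
    [0, 0, 0],
  ],
  delta_pos=[
    [0.003, 0, 0],
    [0.003, 0, 0],
    [0.002, 0, 0],
    [0, 0, 0],
  ],
  gripper=[0, 0, 0, 0],
)

```text
time: 15.05
tool_pos: [0.5626, 0.3277, 0.0193]
tcp_rot: [3.124, 0.335, 0.0]
wrist_force: [-1.1, -0.1, 0.4]
width: -0.003
grip_force: 0.3
```

>>> jog_arm(
  turn=[
    [0, 0, 0],
    [0, 0, 0],
    [0, 0, 0],
  ],
  delta_pos=[
    [0.001, 0, 0],
    [0.001, 0, 0],
    [0, 0, 0],
  ],
  gripper=[0, 0, 0],
)

```text
time: 15.3
tool_pos: [0.5642, 0.3281, 0.0193]
tcp_rot: [3.124, 0.335, -0.001]
wrist_force: [-1.0, 0.1, 0.4]
width: 0.001
grip_force: 0.8
```

>>> jog_arm(
  turn=[
    [0, 0, 0],
    [0, 0, 0],
    [0, 0, 0],
  ],
  delta_pos=[
    [0.001, 0, 0],
    [0.001, 0, 0],
    [0, 0, 0],
  ],
  gripper=[0, 0, 0],
)

```text
time: 15.55
tool_pos: [0.5657, 0.3284, 0.0193]
tcp_rot: [3.123, 0.335, -0.002]
wrist_force: [-4.0, -0.2, 0.6]
width: -0.001
grip_force: 1.7
```

>>> jog_arm(
  turn=[
    [0, 0, 0],
    [0, 0, 0],
    [0, 0, 0],
  ],
  delta_pos=[
    [0.001, 0, 0],
    [0.001, 0, 0],
    [0, 0, 0],
  ],
  gripper=[0, 0, 0],
)

```text
time: 15.8
tool_pos: [0.5656, 0.3284, 0.0192]
tcp_rot: [3.123, 0.335, -0.009]
wrist_force: [-9.3, -1.7, 4.2]
width: 0.001
grip_force: 4.6
```

>>> jog_arm(
  turn=[
    [0, 0, 0],
    [0, 0, 0],
    [0, 0, 0],
  ],
  delta_pos=[
    [0.001, 0, 0],
    [0.001, 0, 0],
    [0, 0, 0],
  ],
  gripper=[0, 0, 0],
)

```text
time: 16.05
tool_pos: [0.5656, 0.3283, 0.0191]
tcp_rot: [3.122, 0.335, -0.015]
wrist_force: [-14.8, -3.8, 9.8]
width: -0.003
grip_force: 7.3
```

The gate hit a firm stop at x_rel ≈ 0.125, as expected. I'll back off, rise clear and take a final look.

>>> jog_arm(
  turn=[
    [0, 0, 0],
    [0, 0, 0],
    [0, 0, 0],
    [0, 0, 0],
    [0, 0, 0],
    [0, 0, 0],
    [0, 0, 0],
    [0, 0, 0],
    [0, 0, 0],
    [0, 0, 0],
    [0, 0, 0],
    [0, 0, 0],
    [0, 0, 0],
    [0, 0, 0],
  ],
  delta_pos=[
    [-0.01, 0, 0],
    [-0.012, 0, 0],
    [0, 0, -0.035],
    [0, 0, -0.035],
    [0, 0, -0.035],
    [0, 0, -0.035],
    [0, 0, -0.035],
    [0, 0, -0.035],
    [-0.01, -0.03, 0],
    [-0.01, -0.03, 0],
    [-0.01, -0.03, 0],
    [-0.01, -0.03, 0],
    [0, 0, 0],
    [0, 0, 0],
  ],
  gripper=[0, 0, 0, 0, 0, 0, 0, 0, 0, 0, 0, 0, 0, 0],
)

```text
time: 17.22
tool_pos: [0.484, 0.4353, 0.2301]
tcp_rot: [-3.122, -0.34, -0.004]
wrist_force: [-0.2, -0.2, 0.1]
width: -0.004
grip_force: 0.0
```

```bash
python3 -c "
from h import *
a=vision.read_camera('scene')[:,:,::-1];b=vision.read_camera('top')[:,:,::-1]
cv2.imwrite('pics/f.png',np.vstack([cv2.resize(a[100:310,180:460],(800,300),interpolation=2)*0+cv2.resize(a[130:300,180:460],(800,300),interpolation=2),cv2.resize(b[100:290,130:440],(800,300),interpolation=2)]))"
```

```text
(no output)
```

View pics/f.png

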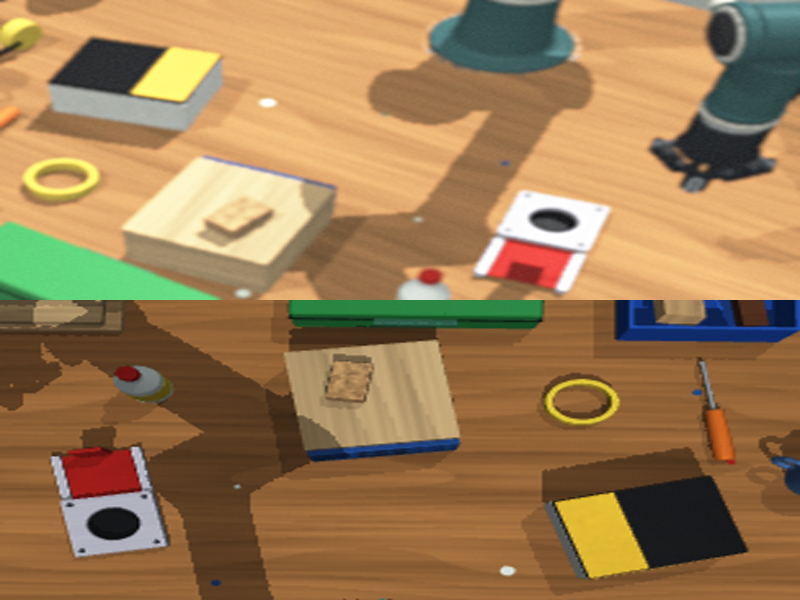

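The final picture shows the lid flat, the drawer flush with only its thin front edge visible at (385,448), and the port opening fully black at (112,523). Everything else is standing in place.

```bash
python3 -c "
from workcell import ticket;print(ticket.finish_job())"
```

```text
the job is handed in; nothing more can be done
None
```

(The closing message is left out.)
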